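# Slide the draining board out over the basin

### The arm

A 6-joint arm with a two-finger parallel gripper is mounted at the origin on the work surface. World frame = base frame: x ahead of the robot, y to its left, z up, the work surface at z = 0. Lengths are in m, angles in rad, forces in N, time in s.
With the tool pointing down it reaches from about 0.225 to 0.875 m from the base axis. Payload 3.4 kg.
Tool frame: the origin (TCP) lies at the very end of the fingers, on their centre line; the grasp point (between the pads) lies 19 mm behind it (manip.grasp_offset is the distance from the TCP to the grasp point, in m); x points along the fingers, y is the direction in which the jaws open and shut, and the axes are right-handed (so a half turn about x gives the same grasp; the last joint's range is limited). The gripper opens to 85 mm and grips with 20 to 120 N. Pads are 22 mm wide; open, the fingers measure 114 mm over their backs; the gripper's body (76 mm by 85 mm) begins 54 mm behind the grasp point. The pads swing forward as they close: fully open they stand 13 mm farther back than shut.
Start: joints at [-1.308, 0.276, 1.505, -0, 1.361, -0.121], TCP at [0.215, -0.533, 0.231] pointing down, gripper open.
Joint ranges: [-2.89, 2.89], [-0.75, 2.08], [0.22, 2.7], [-1.18, 4.32], [0.11, 2.71], [-2.7, 2.7]. Speed limits (rad/s): [2.57, 2.57, 3.14, 3.14, 3.14, 3.14].

### API

Orientations are given as a unit quaternion [w, x, y, z].
In Python, from rig import manip gives the robot as it stands.
- The arm moves only by the tool step_arm, never from a script. Its argument "increments" is a list of rows, each an object with "grip": the opening, from 0 (shut) to 1 (fully open); "delta_pos": the shift along the world's x, y, z in m, a list of three; "twist": the turn about the world's z in degrees. A call has 1 to 10 rows; each row shifts and turns the commanded pose from where the row before left it; what a row does not reach is not made up. A row lasts 1/12 s, in which the tool goes at most 41.7 mm and 7.16 degrees, less where a joint would pass 70% of its speed; a pose out of reach is approached as far as the arm can. A call with a gripper value outside its range is refused whole. The fingers move at their own pace and stop on an object; "force" is the grip in N (left out, the last holds). Time passes only in rows, so rows that do not move let the fingers close. It gives the time, the measured TCP pose, the force and the opening at its end, in the units of the state.
- manip.get_state(): the state, without advancing time (a new reading comes with each control period).
- manip.get_image(name): name is "side" or "top" or "wrist"; returns a dict with "img" (480x640x3 uint8, red, green, blue), "fx", "fy", "cx", "cy" (pixels), "rvec" (rotation vector, rad) and "tvec" (3), from world to camera coordinates, as OpenCV has them; the wrist camera has in their place "mount" (4x4, takes a point from camera to tool coordinates, whose origin is the TCP and whose axes are the tool frame's). Camera axes: x right, y down, z forward; pixel columns grow to the right and rows downward; lengths in m; the calibration is good to about 2 mm. A picture is of the moment at which its call begins: read the wrist's pose just before it. There is no depth.
- manip.sign_off(): hands the job in, once; it reports no verdict.
The state is a dict: "clock": time; "qpos": joint angles; "qd": joint speeds; "effort": joint torques, N m; "position": TCP position; "ee_rot": TCP orientation; "contact_force": force on the tool from outside, world axes, zero at the start; "moment": the same for the moment, N m; "width": finger opening in m.
Only numpy, scipy, OpenCV 4.12 (cv2) and the standard library are available. Lean on these libraries where they do the work, as an engineer would, in place of code of your own. Each camera call takes 0.05 s, during which the arm holds its last target. There are 200 camera calls.

### The job

With the fingertips, push the flat white draining board along the terrazzo shelf until its lip hangs over the basin and the blue line across the board lies right along the shelf's edge from end to end. Slide it flat, never lifting or tipping it, and do not shift the bowl or the tumbler.

Things in the scene. Friction and masses are not known exactly. Their poses are not given: they have to be found in the camera images.
- edge (a point): On the top edge, basin side, of the fixed grey terrazzo shelf (level top 140 mm above the work surface). x runs along the straight edge (roughly away from the robot), y points level out over the basin (roughly to the robot's left), z up. The shelf reaches 180 mm to -x, 280 mm to +x, 740 mm to -y; the steel basin starts at y = 0, rim 22 mm below the shelf top. A tap at its far corner rises 105 mm above it.
- board: Loose flat white plastic draining board with grey ribs, 150 (x) by 200 (y) by 10 mm thick, upright sides, about 0.3 kg, flat on the shelf. Origin at the centre of its underside; +y end is the lip, which starts facing the basin within about 20 degrees. A 5 mm wide blue line crosses its top parallel to the lip, 40 mm from it. It slides with ordinary friction and stays where left.
- line_near (a point): The end of the blue line's centre nearer the robot, on the top of the board at its side (board frame x -75, y +60, z +10 mm).
- line_far (a point): The other end of the blue line's centre, farther from the robot, on the top of the board (board frame x +75, y +60, z +10 mm).
- bowl: Loose small white ceramic bowl with blue flowers, 108 mm across the rim, 52 mm high, standing on the shelf beyond the board. Origin at the centre of its underside. A bystander.
- tumbler: Loose open steel tumbler, 70 mm across the rim, 95 mm high, standing on the shelf beyond the board. Origin at the centre of its underside. A bystander.
- rack: Fixed blue plastic two-tier dish rack on the shelf at the end away from the basin, 332 mm (its x) by 232 mm (its y), 137 mm high, with cups on it to 174 mm above the shelf, four steel plates in it and a steel tea strainer in a red clip on its far side. Origin at the centre of its underside.

How it is judged:
By the outcome, as a careful person would: the job done as asked, in the order asked, and still so for the second after the job is handed in, with the robot touching nothing.
It also fails if it takes over 51 s, if anything falls off the work surface, if the arm or the gripper's body presses on something with over 40 N, if the wrist force passes 120 N, or if a joint passes its speed limit or range.

## Working session

There is one attempt and no reset: what is moved stays moved. The work goes in short steps, Python scripts to look and compute and a tool call to move; the robot and the scene stay as the last step left them, time stands still between calls to the robot, and variables do not carry over. Pictures are saved under pics/ and viewed, about 8 in all and at most 12, crops included, and the job is handed in when it is done.

Besides the shell and the picture viewer there is one more tool, called after "Call:" by a JSON object that holds its "api" and its "payload". step_arm: Moves the arm, as the interface text tells. Its arguments: {"type":"object","properties":{"increments":{"type":"array"},"force":{"type":"number"}},"required":["increments"]}

```bash
mkdir -p pics
cat > h.py <<'E'
import numpy as np, cv2
from rig import manip
def look(name,fn=None):
    s=manip.get_state(); d=manip.get_image(name)
    if fn: cv2.imwrite('pics/'+fn,d['img'][:,:,::-1])
    return s,d
def cam(d):
    R=cv2.Rodrigues(np.array(d['rvec'],float))[0]; return R,np.array(d['tvec'],float).ravel()
def ray(d,uv,z):
    R,t=cam(d); uv=np.atleast_2d(uv).astype(float)
    r=np.c_[(uv[:,0]-d['cx'])/d['fx'],(uv[:,1]-d['cy'])/d['fy'],np.ones(len(uv))]@R
    c=-R.T@t; k=(z-c[2])/r[:,2]; return c+k[:,None]*r
def proj(d,P):
    R,t=cam(d); p=np.atleast_2d(P)@R.T+t
    return np.c_[d['fx']*p[:,0]/p[:,2]+d['cx'],d['fy']*p[:,1]/p[:,2]+d['cy']]
E
python3 - <<'E'
from h import *
s,d=look('top','top0.png'); s2,e=look('side','side0.png')
print(s)
for k in (d,e):
    R,t=cam(k); print(-R.T@t, R[2], k['fx'],k['cx'],k['cy'])
E
```

```text
{'clock': 0.0, 'qpos': array([-1.30803328e+00,  2.76610242e-01,  1.50612505e+00, -3.49782801e-05,
        1.36071688e+00, -1.21005530e-01]), 'qd': array([-0.00074702,  0.00057818, -0.00027621,  0.00083386, -0.00127833,
       -0.00368259]), 'effort': array([-1.94170225e-04, -4.16777802e+01, -2.45806110e+01, -3.37423062e-04,
        1.11656031e-02, -1.01437263e-05]), 'position': array([ 0.21513162, -0.53266617,  0.23043425]), 'ee_rot': array([-0.13419914, -0.69406957, -0.135509  ,  0.69418681]), 'contact_force': array([ 0.20146155,  0.40472691, -0.00351317]), 'moment': array([ 0.02263808, -0.01228607, -0.00152321]), 'width': 0.08536467111331786}
[ 0.5096768  -0.10553713  1.14247998] [ 0.13597435 -0.00108714 -0.99071176] 437.9141994445256 312.4975710659434 236.27582233818185
[0.32772623 0.75969858 0.96540397] [ 0.26353127 -0.71095035 -0.6519976 ] 590.1981964905015 303.2121720925701 252.1058945946657
```

View pics/top0.png

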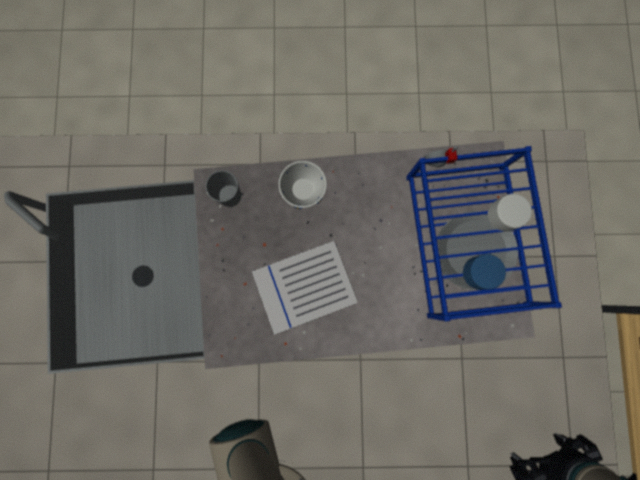

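View pics/side0.png

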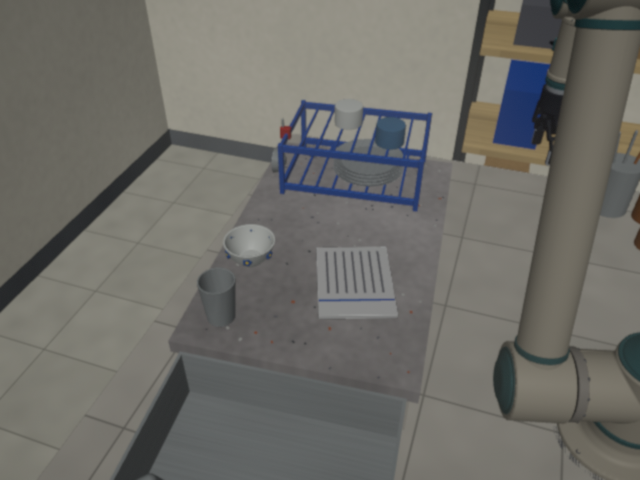

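The top view shows the board with corners near (253,270), (333,241), (357,302) and (276,334). The shelf edge runs from (194,169) to (205,367), the bowl is at (302,184) and the tumbler at (224,188). The side view agrees: the board must slide about 180 mm toward the basin and turn about 16 degrees.

```bash
cat >> h.py <<'E'
def fitline(p,n=6):
    p=np.asarray(p,float); k=np.ones(len(p),bool)
    for _ in range(n):
        vx,vy,x0,y0=cv2.fitLine(p[k].astype(np.float32),cv2.DIST_HUBER,0,.01,.01).ravel()
        r=np.abs((p[:,0]-x0)*vy-(p[:,1]-y0)*vx); k=r<max(2.5*np.median(r[k]),.0008)
    return np.array([x0,y0]),np.array([vx,vy]),r[k].std(),k.sum()
def blue(d,box):
    # blue line on the board within box (u0,v0,u1,v1): centroid line points
    hsv=cv2.cvtColor(d['img'],cv2.COLOR_RGB2HSV); m=cv2.inRange(hsv,(105,70,50),(130,255,255))
    w=np.zeros_like(m); u0,v0,u1,v1=box; w[v0:v1,u0:u1]=m[v0:v1,u0:u1]
    n,l,st,_=cv2.connectedComponentsWithStats(w); i=1+np.argmax(st[1:,4]); v,u=np.nonzero(l==i); return np.c_[u,v]
def white(d,box,th):
    g=d['img'].min(2); w=np.zeros_like(g); u0,v0,u1,v1=box; w[v0:v1,u0:u1]=(g[v0:v1,u0:u1]>th)*255
    w=cv2.morphologyEx(w,cv2.MORPH_CLOSE,np.ones((9,9)))
    c=max(cv2.findContours(w,0,1)[0],key=cv2.contourArea); return c
E
python3 - <<'E'
from h import *
s,d=look('top'); _,e=look('side')
g=cv2.GaussianBlur(d['img'],(3,3),0).astype(float); 
# edge in top: red-minus-blue-ish and brightness profile
for r in (220,340): print(r,d['img'][r,190:214].tolist())
for c in (250,350): print(c,e['img'][345:400:3,c].tolist())
for k,box,th in ((d,(235,225,375,350),0),(e,(300,235,410,330),0)):
    p=blue(k,box); print('blue n',len(p)); P=ray(k,p,.15)[:,:2]
    c,v,sd,n=fitline(P); t=(P-c)@v; print('line',c+v*t.min(),c+v*t.max(),np.ptp(t),sd,n)
    g=k['img'].min(2)[box[1]:box[3],box[0]:box[2]]; th,_=cv2.threshold(g,0,255,cv2.THRESH_OTSU)
    cc=white(k,box,th); q=cv2.boxPoints(cv2.minAreaRect(cc)); a=cv2.approxPolyDP(cc,8,True)[:,0]
    print(th,a.tolist()); print(ray(k,a,.15)[:,:2].round(4).tolist())
E
```

```text
220 [[92, 97, 97], [96, 100, 100], [93, 98, 97], [90, 95, 95], [92, 96, 95], [94, 97, 96], [93, 92, 93], [91, 89, 87], [89, 85, 84], [90, 85, 82], [86, 80, 80], [85, 80, 80], [90, 86, 83], [85, 83, 80], [88, 86, 83], [87, 83, 82], [89, 85, 83], [84, 83, 80], [86, 83, 80], [91, 88, 86], [101, 100, 96], [110, 109, 107], [112, 110, 107], [103, 101, 97]]
340 [[96, 99, 98], [97, 101, 99], [93, 98, 98], [100, 102, 103], [93, 98, 97], [101, 105, 105], [94, 98, 97], [100, 103, 103], [96, 100, 99], [99, 102, 101], [99, 103, 102], [95, 102, 100], [98, 100, 99], [97, 97, 94], [91, 86, 85], [90, 85, 82], [89, 85, 84], [88, 85, 82], [92, 90, 87], [89, 84, 81], [92, 89, 86], [94, 88, 87], [92, 90, 87], [93, 89, 86]]
250 [[99, 96, 95], [93, 90, 89], [97, 95, 93], [99, 96, 96], [94, 91, 90], [87, 85, 84], [88, 86, 84], [97, 98, 97], [95, 98, 97], [92, 95, 95], [91, 95, 94], [93, 96, 96], [92, 95, 95], [90, 94, 94], [91, 94, 94], [90, 93, 93], [90, 94, 94], [91, 95, 94], [90, 93, 93]]
350 [[99, 96, 95], [101, 99, 98], [102, 99, 98], [101, 99, 97], [102, 99, 98], [99, 96, 95], [97, 94, 93], [98, 95, 94], [97, 95, 94], [96, 94, 93], [96, 93, 92], [92, 90, 89], [87, 85, 84], [87, 85, 84], [93, 96, 94], [92, 95, 95], [91, 94, 94], [91, 94, 93], [90, 93, 93]]
blue n 144
line [ 0.44288679 -0.05540126] [ 0.57896405 -0.00561866] 0.1448976500471199 0.0007118284851548501 144
115.0 [[333, 241], [252, 271], [274, 333], [356, 303]]
[[0.6346, -0.1534], [0.5678, 0.031], [0.4299, -0.0192], [0.4941, -0.2027]]
blue n 106
line [ 0.44619839 -0.05496108] [ 0.58027054 -0.00484662] 0.14313210850296545 0.00032880199541460983 69
116.0 [[385, 246], [316, 248], [319, 317], [397, 315], [403, 294], [393, 293]]
[[0.4984, -0.2047], [0.636, -0.1509], [0.5663, 0.037], [0.4293, -0.0155], [0.4307, -0.0742], [0.4498, -0.0706]]
```

```bash
cat >> h.py <<'E'
def edge_top(d,rows=range(185,360),free=lambda r:True):
    a=cv2.GaussianBlur((d['img'][:,:,0].astype(float)-d['img'][:,:,2]),(3,9),0); pts=[]
    for r in rows:
        if not free(r): continue
        x=a[r,180:225]; cs=[((x[:i]-x[:i].mean())**2).sum()+((x[i:]-x[i:].mean())**2).sum() for i in range(4,41)]
        pts.append((180+4+np.argmin(cs)-.5,r))
    return np.array(pts)
E
python3 - <<'E'
from h import *
s,d=look('top'); _,e=look('side')
p=edge_top(d); c,v,sd,n=fitline(ray(d,p,.14)[:,:2]); v=v*np.sign(v[0]); print('edge top',c,v,np.degrees(np.arctan2(v[1],v[0])),sd,n,len(p))
# side: band darkening then basin (R-B sign)
a=cv2.GaussianBlur((e['img'][:,:,0].astype(float)-e['img'][:,:,2]),(9,3),0)
b=cv2.GaussianBlur(e['img'].astype(float).mean(2),(9,3),0)
lo=[];hi=[]
for u in range(200,400,2):
    x=a[320:415,u]; m=np.polyval(np.polyfit([200,400],[345,398],1),u)
    w0=int(m)-20-320; x=a[320+w0:320+w0+40,u]
    cs=[((x[:i]-x[:i].mean())**2).sum()+((x[i:]-x[i:].mean())**2).sum() for i in range(4,37)]
    vb=320+w0+4+np.argmin(cs); lo.append((u,vb-.5))
    y=b[vb-16:vb-1,u]; cs=[((y[:i]-y[:i].mean())**2).sum()+((y[i:]-y[i:].mean())**2).sum() for i in range(3,13)]
    hi.append((u,vb-16+3+np.argmin(cs)-.5))
for nm,q,z in (('lo',lo,.118),('hi',hi,.14)):
    c,v,sd,n=fitline(ray(e,q,z)[:,:2]); v=v*np.sign(v[0]);print(nm,q[::25],c,v,np.degrees(np.arctan2(v[1],v[0])),sd,n)
big=cv2.resize(e['img'][330:410,180:420],None,fx=3.3,fy=3.3,interpolation=cv2.INTER_CUBIC)
cv2.imwrite('pics/edge.png',np.clip(big[:,:,::-1].astype(float)*1.8-40,0,255))
# bowl / tumbler rough
for nm,uv,z in (('bowl',(302,184),.19),('tumb',(224,188),.235)): print(nm,ray(d,uv,z))
E
```

```text
edge top [0.55702704 0.15296434] [0.9964491 0.084197 ] 4.8298507 0.0003526985822713758 153 175
lo [(200, np.float64(354.5)), (250, np.float64(365.5)), (300, np.float64(375.5)), (350, np.float64(386.5))] [0.52427876 0.15086739] [0.99667907 0.08142985] 4.6707582 0.0003311787395518291 100
hi [(200, np.float64(347.5)), (250, np.float64(357.5)), (300, np.float64(367.5)), (350, np.float64(378.5))] [0.56219536 0.1535216 ] [0.9964708  0.08393973] 4.8150578 0.0003620773089934871 90
bowl [[ 0.75838323 -0.08420683  0.19      ]]
tumb [[0.73940365 0.08049306 0.235     ]][ WARN:0@2.269] global loadsave.cpp:1063 imwrite_ Unsupported depth image for selected encoder is fallbacked to CV_8U.
```

View pics/edge.png

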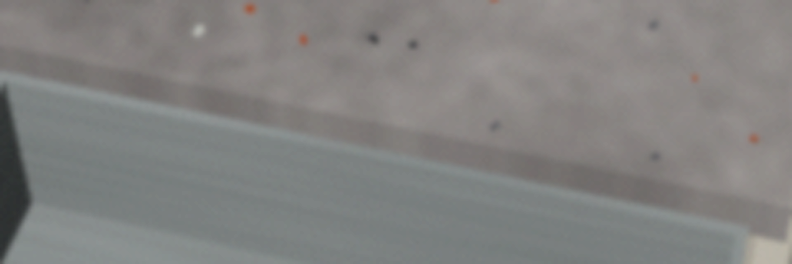

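The edge fits agree within 0.2 mm between views (direction 4.8°). I'll push the back end squarely with both open fingertips.

Run:
```python
from h import *
from scipy.spatial.transform import Rotation as Ro
s,d=look('top')
q=s['ee_rot']; R=Ro.from_quat([q[1],q[2],q[3],q[0]]).as_matrix(); print(R.round(3)); print('jaw deg',np.degrees(np.arctan2(R[1,1],R[0,1])))
for uv in ((408,178),(432,318)): print(ray(d,uv,.277))
for uv in ((440,318),): print(ray(d,uv,.14))
print(manip.get_image('wrist')['mount'])
```

```text
[[-0.     0.374 -0.927]
 [ 0.001 -0.927 -0.374]
 [-1.    -0.001 -0.   ]]
jaw deg -68.00975855386699
[[ 0.74624177 -0.30160539  0.277     ]]
[[ 0.4659405  -0.33747443  0.277     ]]
[[ 0.45885611 -0.39221035  0.14      ]]
[[-1.07530826e-03 -2.60737632e-01  9.65409100e-01 -1.43952423e-01]
 [ 9.99999304e-01 -7.49085759e-04  9.11523069e-04  3.10826817e-05]
 [ 4.85505842e-04  9.65409409e-01  2.60738256e-01 -6.61597264e-02]
 [ 0.00000000e+00  0.00000000e+00  0.00000000e+00  1.00000000e+00]]
```

Call:
{"api": "step_arm", "payload": {"increments": [{"grip": 1, "delta_pos": [0.005, 0.03, 0.007], "twist": 4.4}, {"grip": 1, "delta_pos": [0.005, 0.03, 0.007], "twist": 4.4}, {"grip": 1, "delta_pos": [0.005, 0.03, 0.007], "twist": 4.4}, {"grip": 1, "delta_pos": [0.005, 0.03, 0.007], "twist": 4.4}, {"grip": 1, "delta_pos": [0.005, 0.03, 0.007], "twist": 4.4}, {"grip": 1, "delta_pos": [0.005, 0.03, 0.007], "twist": 4.4}, {"grip": 1, "delta_pos": [0.005, 0.03, 0.007], "twist": 4.4}, {"grip": 1, "delta_pos": [0.005, 0.03, 0.007], "twist": 4.4}, {"grip": 1, "delta_pos": [0.005, 0.03, 0.007], "twist": 4.4}, {"grip": 1, "delta_pos": [0.005, 0.03, 0.007], "twist": 4.4}]}}

```text
clock: 1.23
position: [0.2652, -0.2317, 0.3018]
ee_rot: [0.386, 0.593, 0.386, -0.592]
contact_force: [1.2, -0.3, 0.6]
width: 0.0858
```

Call:
{"api": "step_arm", "payload": {"increments": [{"grip": 1, "delta_pos": [0.0315, 0.002, 0], "twist": 4.4}, {"grip": 1, "delta_pos": [0.0315, 0.002, 0], "twist": 4.4}, {"grip": 1, "delta_pos": [0.0315, 0.002, 0], "twist": 4.4}, {"grip": 1, "delta_pos": [0.0315, 0.002, 0], "twist": 4.4}, {"grip": 1, "delta_pos": [0.0315, 0.002, 0], "twist": 4.4}, {"grip": 1, "delta_pos": [0.0315, 0.002, 0], "twist": 4.4}, {"grip": 1, "delta_pos": [0.0315, 0.002, 0], "twist": 4.4}, {"grip": 1, "delta_pos": [0.0315, 0.002, 0], "twist": 4.4}, {"grip": 1, "delta_pos": [0.0315, 0.002, 0], "twist": 4.4}, {"grip": 1, "delta_pos": [0.0315, 0.002, 0], "twist": 4.4}]}}

```text
clock: 2.07
position: [0.5818, -0.2128, 0.3012]
ee_rot: [0.58, 0.404, 0.58, -0.404]
contact_force: [0.2, -0.3, 0.4]
width: 0.0856
```

Call:
{"api": "step_arm", "payload": {"increments": [{"grip": 1, "delta_pos": [0, 0, -0.016], "twist": 0}, {"grip": 1, "delta_pos": [0, 0, -0.016], "twist": 0}, {"grip": 1, "delta_pos": [0, 0, -0.016], "twist": 0}, {"grip": 1, "delta_pos": [0, 0, -0.016], "twist": 0}, {"grip": 1, "delta_pos": [0, 0, -0.016], "twist": 0}, {"grip": 1, "delta_pos": [0, 0, -0.016], "twist": 0}, {"grip": 1, "delta_pos": [0, 0, -0.016], "twist": 0}, {"grip": 1, "delta_pos": [0, 0, -0.016], "twist": 0}, {"grip": 1, "delta_pos": [0, 0, -0.016], "twist": 0}, {"grip": 1, "delta_pos": [0, 0, 0], "twist": 0}]}}

```text
clock: 2.9
position: [0.5782, -0.2122, 0.1539]
ee_rot: [0.577, 0.405, 0.582, -0.406]
contact_force: [0.4, 0.3, -0.6]
width: 0.0853
```

Run:
```python
from h import *
s,d=look('wrist','w1.png'); print(s['position'],s['contact_force'])
M=np.array(d['mount']); 
# where TCP, pad tips (open, +-43mm, 0/13mm back) appear
for y in (-.043,.043):
  for x in (0,-.013):
    p=np.linalg.inv(M)@[x,y,0,1]; print(x,y,d['fx']*p[0]/p[2]+d['cx'],d['fy']*p[1]/p[2]+d['cy'])
```

```text
[ 0.57819475 -0.21220137  0.15387339] [ 0.36559397  0.32961429 -0.6366866 ]
0 -0.043 209.88277547149698 303.69914470653134
-0.013 -0.043 200.28988350743325 318.5676245699765
0 0.043 425.7271650690452 303.75181709584524
-0.013 0.043 435.01877800152624 318.64056143985323
```

View pics/w1.png

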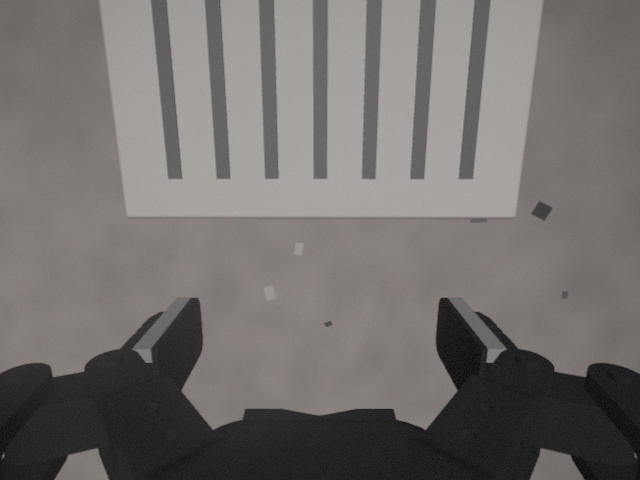

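The wrist view shows the board's back edge level at row 216, columns 127–516, and centred on the jaws. The tips (rows 298–350) are square to it. Next I'll lower gently to feel for the shelf.

Call:
{"api": "step_arm", "payload": {"increments": [{"grip": 1, "delta_pos": [0, 0, -0.002], "twist": 0}, {"grip": 1, "delta_pos": [0, 0, -0.002], "twist": 0}, {"grip": 1, "delta_pos": [0, 0, -0.002], "twist": 0}, {"grip": 1, "delta_pos": [0, 0, -0.002], "twist": 0}, {"grip": 1, "delta_pos": [0, 0, -0.002], "twist": 0}, {"grip": 1, "delta_pos": [0, 0, 0], "twist": 0}]}}

```text
clock: 3.45
position: [0.5802, -0.2131, 0.1472]
ee_rot: [0.579, 0.406, 0.579, -0.406]
contact_force: [0.1, -0.1, 0.5]
width: 0.0853
```

Call:
{"api": "step_arm", "payload": {"increments": [{"grip": 1, "delta_pos": [0, 0, -0.002], "twist": 0}, {"grip": 1, "delta_pos": [0, 0, -0.001], "twist": 0}, {"grip": 1, "delta_pos": [0, 0, 0], "twist": 0}]}}

```text
clock: 3.7
position: [0.5801, -0.2131, 0.144]
ee_rot: [0.579, 0.406, 0.579, -0.406]
contact_force: [0.6, -0.5, -0.7]
width: 0.0855
```

Run:
```python
from h import *
s,d=look('wrist','w2.png'); print(s['position'],s['contact_force'])
M=np.array(d['mount']); 
for x in (0,-.006,-.013,-.019):
  for y in (-.043,.043):
    p=np.linalg.inv(M)@[x,y,-.011,1]; print(x,y,d['fx']*p[0]/p[2]+d['cx'],d['fy']*p[1]/p[2]+d['cy'])
```

```text
[ 0.58014015 -0.21311678  0.14404361] [ 0.59961164 -0.49212314 -0.70315749]
0 -0.043 207.81303120794377 277.7474780961261
0 0.043 427.69729882922314 277.77837110583164
-0.006 -0.043 203.42106568420644 283.4089669151483
-0.006 0.043 431.9498558211708 283.44687444630034
-0.013 -0.043 197.83990588829067 290.60339355874953
-0.013 0.043 437.35433529496123 290.6508484338764
-0.019 -0.043 192.61086806034842 297.3439153222146
-0.019 0.043 442.4183225036945 297.4009586530104
```

View pics/w2.png

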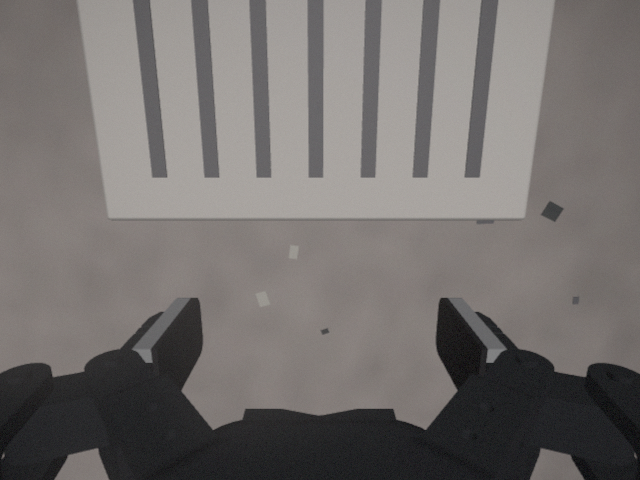

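The tips appear about 13–18 mm behind the TCP when open (front corners at row 298), so they are still above the board top. I'll keep lowering until they touch.

Call:
{"api": "step_arm", "payload": {"increments": [{"grip": 1, "delta_pos": [0, 0, -0.003], "twist": 0}, {"grip": 1, "delta_pos": [0, 0, -0.003], "twist": 0}, {"grip": 1, "delta_pos": [0, 0, -0.002], "twist": 0}, {"grip": 1, "delta_pos": [0, 0, -0.001], "twist": 0}, {"grip": 1, "delta_pos": [0, 0, -0.001], "twist": 0}, {"grip": 1, "delta_pos": [0, 0, -0.001], "twist": 0}, {"grip": 1, "delta_pos": [0, 0, 0], "twist": 0}]}}

```text
clock: 4.33
position: [0.5802, -0.2132, 0.1331]
ee_rot: [0.579, 0.406, 0.579, -0.406]
contact_force: [0.6, 0.6, -0.2]
width: 0.0857
```

Call:
{"api": "step_arm", "payload": {"increments": [{"grip": 1, "delta_pos": [0, 0, -0.001], "twist": 0}, {"grip": 1, "delta_pos": [0, 0, -0.001], "twist": 0}, {"grip": 1, "delta_pos": [0, 0, -0.001], "twist": 0}, {"grip": 1, "delta_pos": [0, 0, 0], "twist": 0}]}}

```text
clock: 4.67
position: [0.5802, -0.2131, 0.1301]
ee_rot: [0.579, 0.406, 0.579, -0.406]
contact_force: [0.5, -0.1, -0.5]
width: 0.0852
```

Call:
{"api": "step_arm", "payload": {"increments": [{"grip": 1, "delta_pos": [0, 0, -0.001], "twist": 0}, {"grip": 1, "delta_pos": [0, 0, -0.001], "twist": 0}, {"grip": 1, "delta_pos": [0, 0, 0], "twist": 0}]}}

```text
clock: 4.92
position: [0.5802, -0.2131, 0.1281]
ee_rot: [0.579, 0.406, 0.579, -0.406]
contact_force: [-0.1, 0.5, -0.2]
width: 0.0853
```

Call:
{"api": "step_arm", "payload": {"increments": [{"grip": 1, "delta_pos": [0, 0, -0.001], "twist": 0}, {"grip": 1, "delta_pos": [0, 0, -0.001], "twist": 0}, {"grip": 1, "delta_pos": [0, 0, 0], "twist": 0}]}}

```text
clock: 5.17
position: [0.5804, -0.2132, 0.1269]
ee_rot: [0.579, 0.406, 0.579, -0.406]
contact_force: [-1.2, -0.2, 2.9]
width: 0.0854
```

Contact is felt at TCP z≈0.127 (2.9 N). I'll lift 4 mm and approach the board's back edge.

Call:
{"api": "step_arm", "payload": {"increments": [{"grip": 1, "delta_pos": [0, 0, 0.004], "twist": 0}, {"grip": 1, "delta_pos": [-0.002, 0.0055, 0], "twist": 0}, {"grip": 1, "delta_pos": [-0.002, 0.0055, 0], "twist": 0}, {"grip": 1, "delta_pos": [-0.002, 0.0055, 0], "twist": 0}, {"grip": 1, "delta_pos": [-0.002, 0.0055, 0], "twist": 0}, {"grip": 1, "delta_pos": [-0.001, 0.003, 0], "twist": 0}, {"grip": 1, "delta_pos": [-0.001, 0.003, 0], "twist": 0}, {"grip": 1, "delta_pos": [0, 0, 0], "twist": 0}]}}

```text
clock: 5.83
position: [0.5701, -0.1844, 0.1303]
ee_rot: [0.579, 0.406, 0.579, -0.405]
contact_force: [-1.1, 0.5, -0.6]
width: 0.0853
```

```bash
cat >> h.py <<'E'
E0=np.array([.557,.1531]); ED=np.array([np.cos(np.radians(4.8)),np.sin(np.radians(4.8))]); EN=np.array([-ED[1],ED[0]])
def report(k,box):
    p=blue(k,box); P=ray(k,p,.15)[:,:2]; c,v,sd,n=fitline(P); v=v*np.sign(v[0]); t=(P-c)@v
    a,b=c+v*t.min(),c+v*t.max()
    print('line near',a.round(4),'far',b.round(4),'len',np.ptp(t).round(4),'ang',np.degrees(np.arctan2(v[1],v[0])).round(2),'edge dist mm near/far',(1e3*np.array([(a-E0)@EN,(b-E0)@EN])).round(2),n,len(p))
E
python3 - <<'E'
from h import *
s,d=look('top','t2.png'); _,e=look('side','s2.png'); report(d,(190,180,330,350)); report(e,(260,235,420,400))
a=np.vstack([d['img'][150:390,150:450],e['img'][180:420,180:480]])
cv2.imwrite('pics/c2.png',a[:,:,::-1])
E
```

```text
line near [ 0.4405 -0.0502] far [0.5783 0.0007] len 0.147 ang 20.27 edge dist mm near/far [-192.8 -153.6] 145 146
line near [ 0.4449 -0.0495] far [5.786e-01 1.000e-04] len 0.1426 ang 20.37 edge dist mm near/far [-192.55 -154.26] 65 103
```

Call:
{"api": "step_arm", "payload": {"increments": [{"grip": 1, "delta_pos": [-0.0025, 0.007, 0], "twist": -0.7}, {"grip": 1, "delta_pos": [-0.0025, 0.007, 0], "twist": -0.7}, {"grip": 1, "delta_pos": [-0.0024, 0.007, 0], "twist": -0.7}, {"grip": 1, "delta_pos": [-0.0023, 0.0071, 0], "twist": -0.7}, {"grip": 1, "delta_pos": [-0.0022, 0.0071, 0], "twist": -0.7}, {"grip": 1, "delta_pos": [-0.0021, 0.0072, 0], "twist": -0.7}, {"grip": 1, "delta_pos": [-0.002, 0.0072, 0], "twist": -0.7}, {"grip": 1, "delta_pos": [-0.0019, 0.0072, 0], "twist": -0.7}, {"grip": 1, "delta_pos": [-0.0018, 0.0073, 0], "twist": -0.7}, {"grip": 1, "delta_pos": [-0.0017, 0.0073, 0], "twist": -0.7}]}}

```text
clock: 6.77
position: [0.5486, -0.113, 0.1303]
ee_rot: [0.553, 0.441, 0.553, -0.441]
contact_force: [0.1, -1.6, 0.1]
width: 0.0854
```

Run:
```python
from h import *
s,d=look('top','t3.png'); _,e=look('side','s3.png'); report(d,(190,180,330,350)); report(e,(260,235,420,400)); print(s['position'],s['contact_force'])
```

```text
line near [0.4369 0.0363] far [0.5774 0.0687] len 0.1442 ang 13.0 edge dist mm near/far [-106.38  -85.82] 148 148
line near [0.4392 0.0386] far [0.5802 0.0708] len 0.1447 ang 12.86 edge dist mm near/far [-104.24  -83.96] 132 132
[ 0.54864248 -0.11302615  0.13034519] [ 0.0776816  -1.58688908  0.13290237]
```

Call:
{"api": "step_arm", "payload": {"increments": [{"grip": 1, "delta_pos": [-0.0017, 0.0073, 0], "twist": -0.7}, {"grip": 1, "delta_pos": [-0.0016, 0.0073, 0], "twist": -0.7}, {"grip": 1, "delta_pos": [-0.0015, 0.0073, 0], "twist": -0.7}, {"grip": 1, "delta_pos": [-0.0014, 0.0073, 0], "twist": -0.7}, {"grip": 1, "delta_pos": [-0.0013, 0.0073, 0], "twist": -0.7}, {"grip": 1, "delta_pos": [-0.0012, 0.0073, 0], "twist": -0.7}, {"grip": 1, "delta_pos": [-0.0011, 0.0074, 0], "twist": -0.7}, {"grip": 1, "delta_pos": [-0.001, 0.0074, 0], "twist": -0.7}, {"grip": 1, "delta_pos": [-0.0008, 0.007, 0], "twist": -0.7}, {"grip": 1, "delta_pos": [0, 0, 0], "twist": 0}]}}

```text
clock: 7.7
position: [0.5368, -0.0463, 0.1303]
ee_rot: [0.528, 0.47, 0.529, -0.47]
contact_force: [0.8, 0.2, -0.4]
width: 0.0856
```

```bash
cat > l.py <<'E'
from h import *
import sys
s,d=look('top','t%s.png'%sys.argv[1]); _,e=look('side','s%s.png'%sys.argv[1]); report(d,(180,180,330,350)); report(e,(260,235,420,420)); print(s['position'],s['contact_force'])
E
python3 l.py 4
```

```text
line near [0.4419 0.1148] far [0.5868 0.1314] len 0.1458 ang 6.56 edge dist mm near/far [-28.57 -24.09] 158 158
line near [0.445  0.1153] far [0.5871 0.1314] len 0.1431 ang 6.46 edge dist mm near/far [-28.31 -24.17] 156 156
[ 0.53682743 -0.04634188  0.13029769] [ 0.76494209  0.20990409 -0.39924063]
```

Call:
{"api": "step_arm", "payload": {"increments": [{"grip": 1, "delta_pos": [-0.0004, 0.004, 0], "twist": -0.35}, {"grip": 1, "delta_pos": [-0.0004, 0.004, 0], "twist": -0.35}, {"grip": 1, "delta_pos": [-0.0004, 0.004, 0], "twist": -0.35}, {"grip": 1, "delta_pos": [-0.0003, 0.004, 0], "twist": -0.35}, {"grip": 1, "delta_pos": [-0.0003, 0.004, 0], "twist": -0.3}, {"grip": 1, "delta_pos": [0, 0, 0], "twist": 0}]}}

```text
clock: 8.3
position: [0.5354, -0.0273, 0.1303]
ee_rot: [0.521, 0.478, 0.521, -0.478]
contact_force: [-0.2, -0.1, -0.3]
width: 0.0856
```

```bash
python3 l.py 5
python3 - <<'E'
import cv2,numpy as np
a=cv2.imread('pics/t5.png')[150:390,150:450];b=cv2.imread('pics/s5.png')[230:410,200:440]
cv2.imwrite('pics/c5.png',np.hstack([cv2.resize(a,(400,320)),cv2.resize(b,(400,320))]))
E
```

```text
line near [0.4466 0.1362] far [0.5893 0.1488] len 0.1433 ang 5.03 edge dist mm near/far [-7.59 -7.01] 152 152
line near [0.4468 0.1363] far [0.5916 0.1489] len 0.1453 ang 4.98 edge dist mm near/far [-7.51 -7.07] 164 164
[ 0.53535932 -0.02725601  0.13029134] [-0.19308956 -0.08446444 -0.25777283]
```

View pics/c5.png

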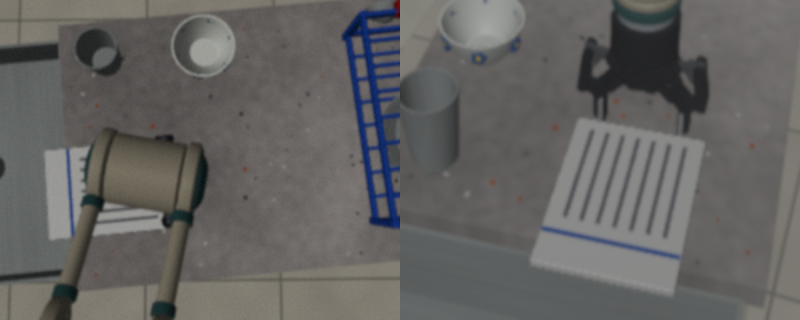

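The side and top crops show the lip over the basin, with the line about 7 mm short and nearly parallel. The bowl and tumbler are unmoved.

Call:
{"api": "step_arm", "payload": {"increments": [{"grip": 1, "delta_pos": [-0.0002, 0.002, 0], "twist": -0.1}, {"grip": 1, "delta_pos": [-0.0002, 0.002, 0], "twist": -0.1}, {"grip": 1, "delta_pos": [-0.0001, 0.0015, 0], "twist": 0}, {"grip": 1, "delta_pos": [-0.0001, 0.001, 0], "twist": 0}, {"grip": 1, "delta_pos": [0, 0, 0], "twist": 0}, {"grip": 1, "delta_pos": [0, 0, 0], "twist": 0}]}}

```text
clock: 8.9
position: [0.5349, -0.0215, 0.1303]
ee_rot: [0.52, 0.479, 0.52, -0.479]
contact_force: [-0.8, -1.5, -1.0]
width: 0.0857
```

```bash
python3 l.py 6; python3 l.py 7
```

```text
line near [0.4511 0.1424] far [0.5893 0.1541] len 0.1387 ang 4.85 edge dist mm near/far [-1.82 -1.7 ] 148 148
line near [0.4469 0.1423] far [0.5916 0.1543] len 0.1453 ang 4.76 edge dist mm near/far [-1.58 -1.69] 166 166
[ 0.53490599 -0.02152861  0.1303257 ] [-0.80966872 -1.49263178 -0.95950956]
line near [0.4511 0.1425] far [0.5895 0.1542] len 0.1389 ang 4.87 edge dist mm near/far [-1.74 -1.58] 152 152
line near [0.4469 0.1423] far [0.5916 0.1543] len 0.1453 ang 4.76 edge dist mm near/far [-1.58 -1.69] 166 166
[ 0.53490277 -0.02150715  0.13032666] [0.34627949 0.35310841 0.33492245]
```

Call:
{"api": "step_arm", "payload": {"increments": [{"grip": 1, "delta_pos": [-0.0001, 0.0009, 0], "twist": 0}, {"grip": 1, "delta_pos": [-0.0001, 0.0009, 0], "twist": 0}, {"grip": 1, "delta_pos": [0, 0, 0], "twist": 0}, {"grip": 1, "delta_pos": [0, 0, 0], "twist": 0}]}}

```text
clock: 9.43
position: [0.5347, -0.0199, 0.1303]
ee_rot: [0.52, 0.479, 0.52, -0.479]
contact_force: [0.3, -0.9, -0.9]
width: 0.0856
```

```bash
python3 l.py 8
```

```text
line near [0.4531 0.1442] far [0.5893 0.1559] len 0.1367 ang 4.9 edge dist mm near/far [-0.19  0.05] 148 148
line near [0.4464 0.1438] far [0.5909 0.1558] len 0.145 ang 4.74 edge dist mm near/far [ 0.04 -0.11] 167 167
[ 0.5346888  -0.01993403  0.13032919] [ 0.30871953 -0.87474004 -0.92258303]
```

On the mark in both views. Next I'll back off straight and lift clear.

Call:
{"api": "step_arm", "payload": {"increments": [{"grip": 1, "delta_pos": [0.0004, -0.005, 0], "twist": 0}, {"grip": 1, "delta_pos": [0.001, -0.012, 0], "twist": 0}, {"grip": 1, "delta_pos": [0.001, -0.015, 0], "twist": 0}, {"grip": 1, "delta_pos": [0, -0.015, 0], "twist": 0}, {"grip": 1, "delta_pos": [0, -0.01, 0.02], "twist": 0}, {"grip": 1, "delta_pos": [0, -0.01, 0.03], "twist": 0}, {"grip": 1, "delta_pos": [-0.01, -0.01, 0.03], "twist": 0}, {"grip": 1, "delta_pos": [-0.02, -0.01, 0.03], "twist": 0}, {"grip": 1, "delta_pos": [-0.02, -0.01, 0.03], "twist": 0}, {"grip": 1, "delta_pos": [0, 0, 0.01], "twist": 0}]}}

```text
clock: 10.37
position: [0.4857, -0.1195, 0.285]
ee_rot: [0.522, 0.479, 0.518, -0.479]
contact_force: [0.6, -0.6, -0.3]
width: 0.0858
```

```bash
python3 l.py 9
python3 - <<'E'
from h import *
d=manip.get_image('top'); p=edge_top(d,list(range(210,245))+list(range(325,355)))
c,v,sd,n=fitline(ray(d,p,.14)[:,:2]); print('edge now',(c-E0)@EN*1e3,np.degrees(np.arctan2(v[1],v[0])),n,len(p))
o=cv2.imread('pics/top0.png')
n2=d['img'][:,:,::-1]; D=cv2.absdiff(o,n2).max(2)
print('bowl/tumbler diff',(D[155:215,270:335]>25).sum(),(D[165:212,200:248]>25).sum())
a=cv2.imread('pics/t9.png')[150:390,150:450];b=cv2.imread('pics/s9.png')[250:410,220:433]
cv2.imwrite('pics/c9.png',np.hstack([cv2.resize(a,(400,320)),cv2.resize(b,(400,300))[:300]] if 0 else [cv2.resize(a,(400,320)),cv2.resize(b,(400,320))]))
E
```

```text
line near [0.4444 0.1436] far [0.5894 0.1556] len 0.1455 ang 4.73 edge dist mm near/far [-0.01 -0.2 ] 155 155
line near [0.4464 0.1438] far [0.5909 0.1559] len 0.145 ang 4.77 edge dist mm near/far [ 0.02 -0.06] 166 166
[ 0.48569166 -0.11950851  0.28503245] [ 0.64401994 -0.63932577 -0.25599954]
edge now -0.22101049720638702 4.8949003 58 65
bowl/tumbler diff 0 0
```

View pics/c9.png

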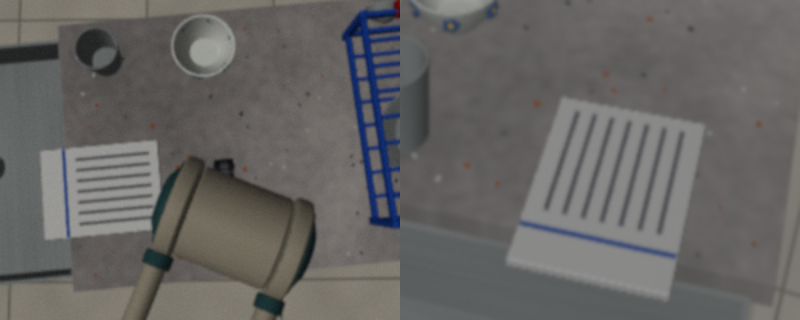

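The final view shows the blue line running along the shelf edge, the lip over the basin and the arm clear. The bowl and tumbler have not changed. Handing in.

```bash
python3 -c "
from rig import manip; print(manip.sign_off(), manip.get_state()['clock'])"
```

```text
the job is handed in; nothing more can be done
the job is handed in; nothing more can be done
```

The draining board is in place: its lip hangs over the basin and the blue line lies along the shelf's edge. I pushed its back end flat along the shelf with both open fingertips, about 180 mm and a 15° turn. I then backed off, lifted clear and handed the job in at about 10.5 s.

- **Line position:** after the arm let go, both ends of the line were within 0.2 mm of the edge in the top and side views. The line is parallel to the edge to about 0.1°. The calibration is only good to about 2 mm, so the true error could be somewhat larger.
- **Edge re-check:** a fresh measurement of the shelf edge agreed to 0.2 mm and 0.1°.
- **Bystanders:** the top-view patches around the bowl and tumbler are unchanged from the first picture.
- **Forces:** readings at the end of each move stayed under 3 N. The largest was the deliberate light touch on the shelf to find the fingertip height.

No check failed. The top and side views differed by about 2 mm once, in pictures taken right after a push; they agreed again once the board was still.

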